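# Hang the lift-off door on the sample cabinet and shut it

## Robot

A 6-joint arm with a two-finger parallel gripper is mounted at the origin on a cart in front of the work surface, level with it; the furniture and walls round the work are solid. World frame = base frame: x ahead of the robot, y to its left, z up, the work surface at z = 0. Lengths are in m, angles in rad, forces in N, time in s.
With the tool pointing down it reaches from about 0.25 to 0.8 m from the base axis. Payload 3.9 kg.
Tool frame: the origin (TCP) lies at the very end of the fingers, on their centre line; the grasp point (between the pads) lies 19 mm behind it; z points along the fingers, y is the line along which they close (so a half turn about z gives the same grasp; the last joint's range is limited). The gripper opens to 85 mm and grips with 20 to 120 N. Pads are 22 mm wide; open, the fingers measure 114 mm over their backs; the gripper's body (76 mm by 85 mm) begins 54 mm behind the grasp point. The pads swing forward as they close: fully open they stand 13 mm farther back than shut.
Start: joints at [1.308, 0.26, -0.138, 1.173, 0, 1.571], TCP at [0.136, 0.507, 0.231] pointing down, gripper open.
Joint ranges: [-2.78, 2.78], [-0.83, 1.72], [-1.28, 1.37], [-1.9, 2.12], [-1.57, 1.48], [-3.14, 3.14]. Speed limits (rad/s): [2.57, 2.57, 3.14, 3.14, 3.14, 3.14].

## Interface

Orientations are given as a unit quaternion [x, y, z, w].
In Python, from plant import get_obs, get_image, job_done gives the robot as it stands.
- The arm moves only by the shell command python3 -m handwheel 'ROWS' [FORCE]. ROWS is JSON, a list of rows, each a list of 3 entries, a list of its own where there are three numbers: the finger opening in m, from 0 to 0.0854, then the shift along the tool's x, y, z in m, then the turn, a rotation vector about the tool's x, y, z in degrees. A call has 1 to 12 rows; each row is the pose to reach, as a shift and turn from the pose commanded when the call began, along the tool's axes at that moment; what a row does not reach only later rows make up. A row lasts 1/8 s, in which the tool goes at most 62.5 mm and 10.7 degrees, less where a joint would pass 70% of its speed; a pose out of reach is approached as far as the arm can. A call with a gripper value outside its range is refused whole. The fingers move at their own pace and stop on an object; FORCE is the grip in N (left out, the last holds). Time passes only in rows, so rows that repeat a pose let the fingers close. It gives the time, the measured TCP pose, the force, the opening and the grip force at its end, in the units of the state.
- get_obs(): the state, without advancing time (a new reading comes with each control period).
- get_image(name): name is "scene" or "side" or "wrist"; returns a dict with "img" (400x640x3 uint8, red, green, blue), "intrinsics" (3x3 intrinsics, pixels), "T" (4x4, takes a point from camera to world coordinates). Camera axes: x right, y up, looking along -z (the intrinsics and any distortion apply to the point x, -y, -z); pixel columns grow to the right and rows downward; lengths in m; the calibration is good to about 2 mm. A picture is of the moment at which its call begins. There is no depth.
- job_done(): hands the job in; it is judged then, once.
The state is a dict: "clock": time; "joint_pos": joint angles; "joint_velocities": joint speeds; "joint_torque": joint torques, N m; "tool_pos": TCP position; "ee_rot": TCP orientation; "ft_force": force on the tool from outside, world axes, zero at the start; "moment": the same for the moment, N m; "grip_width": finger opening in m; "grasp_force": force on a finger pad.
Only numpy, scipy, OpenCV 4.12 (cv2) and the standard library are available. Lean on these libraries where they do the work, as an engineer would, in place of code of your own. Each camera call takes 0.05 s, during which the arm holds its last target. There are 200 camera calls.

## Task

The door of the small white sample cabinet has been taken off and stands in the slotted grey stand. Lift it out, lower it so that both hinge knuckles go fully down over the two upright pins on the cabinet's front, keeping hold of it until it rests on its hinges, then let go and swing it shut against the seal. Leave the things standing around in place and do not let the door fall over.

Things in the scene. Friction and masses are not known exactly. Their poses are not given: they have to be found in the camera images.
- cabinet: White box cabinet, fixed, 110 deep (x), 150 wide (y), 172 high (roof strip to 176). Origin: centre of its underside; z up; the open front faces its own -x, housing front at x = -55 mm, with a 7 mm rubber seal on it. Two steel hinge pins stand upright on brackets at its left front edge, on one vertical axis at x = -68, y = +62 mm; the brackets reach 9 mm to each side of it and are 8 mm thick.
- pin_lower (a point): Foot of the lower pin, on the pin's axis on top of its bracket, 32 mm above the bench. The pin is 9 mm in diameter and 24 mm high, its top 8 mm tapering to a 3 mm tip.
- pin_upper (a point): Foot of the upper pin, the same pin 100 mm higher on the same axis (132 mm above the bench).
- seal_edge (a point): Point on the front of the door seal (cabinet x = -62 mm, y = -66 mm, z = 95 mm), where the door's free edge comes to rest when shut.
- door: Loose white-framed door with a clear window, 0.2 to 0.42 kg. Origin: on its hinge axis, level with the panel's lower edge; z up the hinge axis. The panel runs along +x from 13 to 135 mm, is 10 mm thick (y -5 to +5) and 150 high; centre of mass near x = 73, z = 74 mm: grip it from above across its thickness near x = 70. The origin is 8 mm above the bench in the stand, 20 mm when hung.
- knuckle_lower (a point): Centre of the lower face of the door's lower knuckle, on the hinge axis (door z = 12 mm); meets pin_lower when hung. A knuckle is a dark tube, 18 mm outside, 20 mm high, with an 11 mm hole right through.
- knuckle_upper (a point): Centre of the lower face of the door's upper knuckle, the same tube, on the hinge axis (door z = 112 mm); meets pin_upper when hung.
- door_edge (a point): Point on the door's inner (+y) face near its free edge (door x = 128, y = +5, z = 75 mm). The outer face (-y) has a dark knob, 20 mm across, 18 mm proud, at x = 122, z = 60. Hung and 90 degrees open, door +x points along cabinet -x; shut, along cabinet -y with the outer face to cabinet -x: it shuts counter-clockwise seen from above. It turns freely and stays where left.
- stand: Grey stand, fixed, base 100 x 90 x 8 mm; a slot along its x, 12 mm wide, 80 long, floor 8 mm up, between two cheeks that reach 39 mm above the bench. Origin: centre of its underside. The door stands in the slot, its hinge axis beyond the stand's +x end, door +x along the stand's -x; lift it at least 35 mm to clear the cheeks.
- beaker: Glass beaker, 64 mm wide, 114 mm high, a bystander to leave alone. Origin: centre of its underside.
- dropper_1: Amber dropping bottle, 36 mm wide, 104 mm high, a bystander to leave alone. Origin: centre of its underside.
- dropper_2: Amber dropping bottle, 36 mm wide, 104 mm high, a bystander to leave alone. Origin: centre of its underside.
- label_tape: Roll of label tape lying flat, 62 mm wide, 19 mm high, a bystander to leave alone. Origin: centre of its underside.
- forceps: Steel forceps lying flat, 128 mm long, 10 mm high, a bystander to leave alone. Origin: centre of its underside.
- marker_black: Black marker lying flat, 128 mm long, a bystander to leave alone. Origin: centre of its underside.
Things that resemble listed ones, but are neither listed nor needed, are in the scene too. Several things have the shape of the stand; the one meant has the colours described above.

How it is judged:
On the way, in this order (a step that is already met when the one before it is completed fails the run):
1. the door is lifted clear of the stand (height (world z) of door above 0.043 m and contact force between door and stand below 0.01 N and contact force between the fingers and door above 0.5 N), for 0.1 s.
2. both knuckles are down over their pins (within 8 mm of the brackets) while the door is still held (horizontal distance between knuckle_lower and pin_lower below 0.0035 m and z of knuckle_lower in the frame of cabinet below 0.04 m and horizontal distance between knuckle_upper and pin_upper below 0.0035 m and z of knuckle_upper in the frame of cabinet below 0.14 m and contact force between the fingers and door above 0.5 N), for 0.1 s.
At the end, for the whole second after the job is handed in: The door hangs on both pins (each knuckle within 3 mm of its pin's axis and within 4 mm of resting on its bracket) and is shut, its free edge within 8 mm of the seal, at rest and released (horizontal distance between knuckle_lower and pin_lower below 0.003 m and z of knuckle_lower in the frame of cabinet below 0.036 m and horizontal distance between knuckle_upper and pin_upper below 0.003 m and z of knuckle_upper in the frame of cabinet below 0.136 m and horizontal distance between door_edge and seal_edge below 0.008 m and linear speed of door below 0.02 m/s and angular speed of door below 0.1 rad/s); the robot touches nothing.
It fails at once if the door tips over (more than 30 degrees from upright) (angle between door's own z axis and vertical above 0.52 rad).
It fails at once if a bystander is moved more than 30 mm (distance of any of beaker, dropper_1, dropper_2, label_tape, forceps, marker_black from where it was at the start of the episode above 0.03 m).
It also fails if it takes over 64 s, if anything falls off the work surface, if the arm or the gripper's body presses on something with over 40 N, if the wrist force passes 120 N, or if a joint passes its speed limit or range.

## Working session

There is one attempt and no reset: what is moved stays moved. The work goes in short steps, Python scripts to look and compute and a shell command to move; the robot and the scene stay as the last step left them, time stands still between calls to the robot, and variables do not carry over. Pictures are saved under pics/ and viewed, at most 10 in all, crops included, and the job is handed in when it is done.

```bash
ls; mkdir -p pics; python3 - <<'E'
from plant import get_obs,get_image
import cv2,json,numpy as np
o=get_obs(); print({k:np.round(v,3).tolist() for k,v in o.items()})
for n in ("scene","side","wrist"):
    d=get_image(n); cv2.imwrite(f"pics/{n}0.png",d["img"][:,:,::-1]); np.savez(f"{n}0.npz",**d)
    print(n,np.round(d["T"],3).tolist(),np.round(d["intrinsics"],1).tolist(), [k for k in d])
E
```

```text
pics
{'clock': 0.0, 'joint_pos': [1.308, 0.261, -0.139, 1.173, 0.0, 1.571], 'joint_velocities': [-0.001, -0.0, -0.001, 0.001, 0.0, 0.001], 'joint_torque': [0.0, -40.567, 25.392, 0.019, 0.0, 0.0], 'tool_pos': [0.136, 0.506, 0.23], 'ee_rot': [0.131, 0.991, -0.001, -0.0], 'ft_force': [-0.01, -0.23, -0.196], 'moment': [0.021, 0.012, 0.02], 'grasp_force': 0.0, 'grip_width': 0.085}
scene [[-0.818, 0.456, -0.351, 0.211], [-0.575, -0.649, 0.498, 0.367], [0.0, 0.609, 0.793, 0.804], [0.0, 0.0, 0.0, 1.0]] [[379.5, 0.0, 315.7], [0.0, 379.5, 197.6], [0.0, 0.0, 1.0]] ['img', 'intrinsics', 'T']
side [[-0.72, 0.602, -0.346, 0.132], [-0.694, -0.631, 0.347, 0.332], [-0.009, 0.49, 0.872, 1.109], [0.0, 0.0, 0.0, 1.0]] [[384.2, 0.0, 325.2], [0.0, 384.2, 197.3], [0.0, 0.0, 1.0]] ['img', 'intrinsics', 'T']
wrist [[0.26, -0.923, -0.285, 0.064], [0.966, 0.248, 0.078, 0.527], [-0.002, -0.295, 0.955, 0.374], [0.0, 0.0, 0.0, 1.0]] [[304.5, 0.0, 320.3], [0.0, 304.5, 202.8], [0.0, 0.0, 1.0]] ['img', 'intrinsics', 'T']
```

View pics/scene0.png

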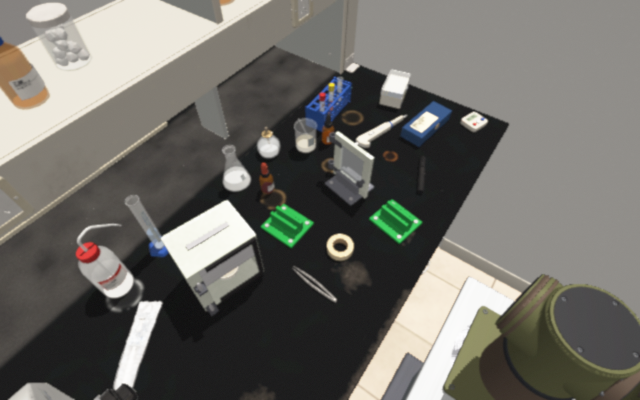

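View pics/side0.png

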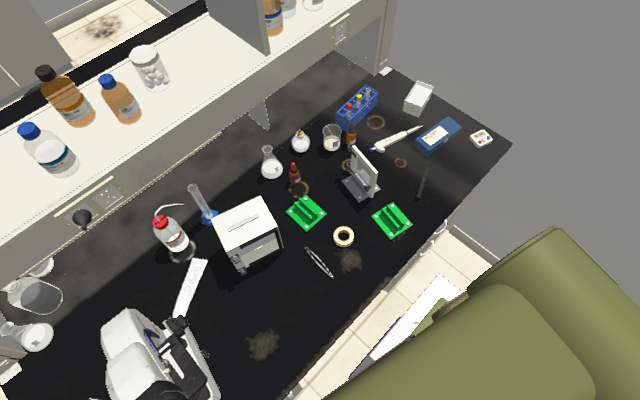

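View pics/wrist0.png

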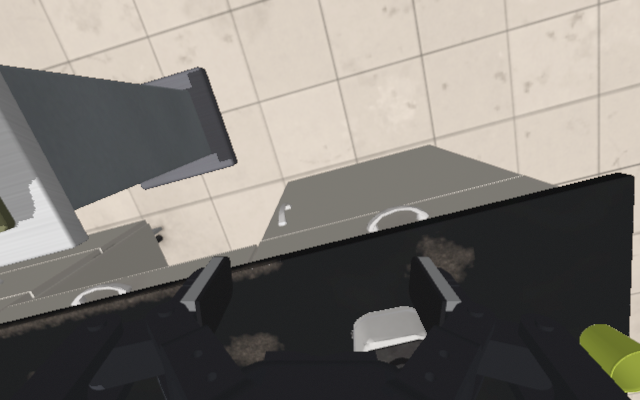

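The scene view shows the cabinet at about (212,258), its front facing the lower right with hinges at about (207,290). The door stands in the grey stand at about (350,175). In the side view they are at (250,235) and (362,175). The wrist view shows only the bench edge. I'll zoom in next.

```bash
cat > h.py <<'E'
import numpy as np,cv2
from scipy.spatial.transform import Rotation as R
class V:
    def __init__(s,d): s.img=np.array(d["img"]); s.K=np.array(d["intrinsics"]); s.T=np.array(d["T"])
    def ray(s,p):
        u,v=p; d=np.linalg.inv(s.K)@[u,v,1]; d=s.T[:3,:3]@[d[0],-d[1],-d[2]]; return s.T[:3,3],d/np.linalg.norm(d)
    def plane(s,p,z):
        o,d=s.ray(p); return o+d*(z-o[2])/d[2]
    def proj(s,P):
        c=np.linalg.inv(s.T)@np.append(P,1); q=s.K@[c[0],-c[1],-c[2]]; return q[:2]/q[2]
def load(n): return V(np.load(n+".npz"))
def tri(*vp):
    A=np.zeros((3,3));b=np.zeros(3);L=[]
    for v,p in vp:
        o,d=v.ray(p);M=np.eye(3)-np.outer(d,d);A+=M;b+=M@o;L.append((o,M))
    P=np.linalg.solve(A,b); return P,[float(np.linalg.norm(M@(P-o))) for o,M in L]
def crop(v,x,y,w,h,k): return cv2.resize(v.img[y:y+h,x:x+w,::-1],None,fx=k,fy=k,interpolation=cv2.INTER_CUBIC)
E
python3 - <<'E'
from h import *
s,d=load("scene0"),load("side0")
m=np.vstack([np.hstack([crop(s,155,195,114,120,3.5),crop(d,205,190,114,120,3.5)]),np.zeros((8,798,3),np.uint8)])
cv2.imwrite("pics/cab.png",cv2.resize(m,(798,int(m.shape[0]))))
m=np.hstack([crop(s,310,120,80,100,5),crop(d,330,130,80,100,5)]);cv2.imwrite("pics/door.png",m)
E
```

```text
(no output)
```

View pics/cab.png

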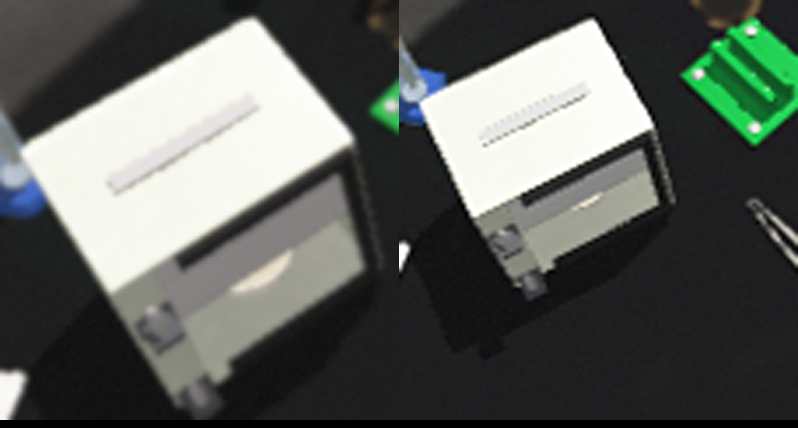

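View pics/door.png

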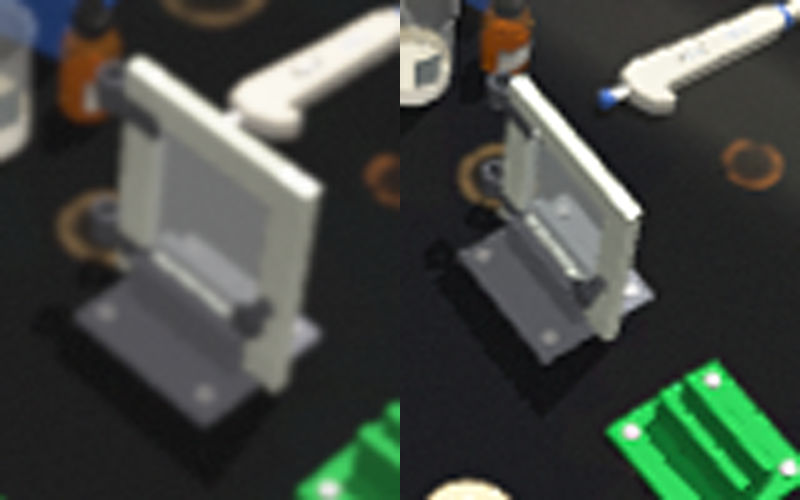

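The crops show the cabinet roof as a bright quad. The front edge runs from (186,278) to (256,235) in the scene view, with the hinges at its left front corner, dark at about (201,288) and (212,308). The door top is a bright strip from (337,133) to (373,158) in the scene view. Its knuckles are at the upper-left end and the knob is on the lower-left face. I'll measure these by mask.

```bash
cat > m.py <<'E'
from h import *
import sys
def quad(v,box,thr,k=4):
    x,y,w,h=box; g=cv2.resize(v.img[y:y+h,x:x+w].min(2),None,fx=k,fy=k,interpolation=cv2.INTER_CUBIC)
    m=(g>thr).astype(np.uint8); c=max(cv2.findContours(m,0,1)[0],key=cv2.contourArea)
    q=cv2.approxPolyN(c,4,ensure_convex=True)[0].astype(float)
    return (q+.5)/k-.5+[x,y], cv2.contourArea(c)/k/k, g
def order(q): # start at leftmost
    i=np.argmin(q[:,0]); q=np.roll(q,-i,0)
    return q if q[1,1]<q[3,1] else np.roll(q[::-1],1,0)
E
python3 - <<'E'
from m import *
s,d=load("scene0"),load("side0")
for name,bs,bd,thr in (("cab",(155,195,114,120),(205,190,85,95),195),("door",(330,125,50,80),(350,138,32,65),195)):
    Q=[]
    for v,b in ((s,bs),(d,bd)):
        q,a,g=quad(v,b,thr); q=order(q); Q.append(q); print(name,q.round(1).tolist(),a, np.percentile(g,[50,90,95,99]))
    P=[]
    for a,b in zip(*Q):
        p,e=tri((s,a),(d,b)); P.append(p); print(p.round(4),np.round(e,4))
    P=np.array(P); print("sides",np.linalg.norm(P-np.roll(P,-1,0),axis=1).round(4), "mean",P.mean(0).round(4))
E
```

```text
cab [[159.1, 237.1], [226.9, 199.1], [255.9, 234.4], [186.1, 278.1]] 3675.59375 [ 67. 242. 244. 247.]
cab [[209.9, 218.6], [260.1, 194.6], [277.6, 225.6], [225.6, 251.9]] 2001.75 [ 31. 244. 247. 255.]
[0.6838 0.2238 0.1728] [0.0001 0.0001]
[0.6428 0.0786 0.1698] [0.0003 0.0003]
[0.5362 0.1097 0.1695] [0.0003 0.0003]
[0.5768 0.2544 0.1731] [0.0005 0.0005]
sides [0.151  0.111  0.1504 0.1113] mean [0.6099 0.1666 0.1713]
door [[351.9, 139.9], [379.4, 125.6], [379.4, 132.1], [366.9, 144.4]] 166.21875 [ 85. 162. 227. 239.]
door [[350.9, 145.1], [354.9, 145.1], [377.6, 171.6], [375.6, 173.6]] 89.5 [ 87. 166. 232. 255.]
[ 0.5329 -0.2031  0.2009] [0.0239 0.0239]
[ 0.433  -0.0972  0.3816] [0.0314 0.0314]
[ 0.4019 -0.1102  0.3401] [0.0064 0.0064]
[ 0.4339 -0.1469  0.2602] [0.0113 0.0113]
sides [0.2321 0.0535 0.0936 0.1284] mean [ 0.4504 -0.1393  0.2957]
```

```bash
python3 - <<'E'
from m import *
s,d=load("scene0"),load("side0")
P=[tri((s,a),(d,b)) for a,b in (((337,132.8),(352.4,145.4)),((374,157.5),(377.4,172.6)))]
for p in P: print(p[0].round(4),np.round(p[1],4))
a,b=P[0][0],P[1][0]; print("len",np.linalg.norm(b-a)); u=(b-a)[:2]/np.linalg.norm((b-a)[:2]); print("door x dir",u,np.degrees(np.arctan2(u[1],u[0])))
print("knuckle tops", tri((s,(332,135.5)),(d,(349.5,147.5))))
# tool orientation
from plant import get_obs
o=get_obs(); Rt=R.from_quat(o["ee_rot"]).as_matrix(); print(Rt.round(3)); g=a+np.append(u,0)*.057; print("grasp",g, "hover shift tool", Rt.T@(np.array([g[0],g[1],.26])-o["tool_pos"]))
E
```

```text
[ 0.5735 -0.2363  0.157 ] [0.0022 0.0022]
[ 0.4518 -0.2074  0.1664] [0.001 0.001]
len 0.12545158726375336
door x dir [-0.97294166  0.23105093] 166.64104756909288
knuckle tops (array([ 0.58120458, -0.22952859,  0.14772212]), [9.777142779155364e-05, 9.77714277915984e-05])
[[-0.966  0.26  -0.   ]
 [ 0.26   0.966 -0.001]
 [ 0.    -0.002 -1.   ]]
grasp [ 0.51807727 -0.22317361  0.15695943] hover shift tool [-0.55826128 -0.60546732 -0.02844911]
```

```bash
R0='[0.0854,[-0.61,-0.605,-0.035],[0,0,0]]'; python3 -m handwheel '[[0.0854,[-0.61,-0.605,-0.035],[0,0,0]],[0.0854,[-0.61,-0.605,-0.035],[0,0,0]],[0.0854,[-0.61,-0.605,-0.035],[0,0,0]],[0.0854,[-0.61,-0.605,-0.035],[0,0,0]],[0.0854,[-0.61,-0.605,-0.035],[0,0,0]],[0.0854,[-0.61,-0.605,-0.035],[0,0,0]],[0.0854,[-0.61,-0.605,-0.035],[0,0,0]],[0.0854,[-0.61,-0.605,-0.035],[0,0,0]],[0.0854,[-0.61,-0.605,-0.035],[0,0,0]],[0.0854,[-0.61,-0.605,-0.035],[0,0,0]],[0.0854,[-0.61,-0.605,-0.035],[0,0,0]],[0.0854,[-0.61,-0.605,-0.035],[0,0,0]]]'
```

```text
clock: 1.65
tool_pos: [0.5137, -0.1429, 0.2617]
ee_rot: [0.131, 0.991, 0.0, -0.0]
ft_force: [1.1, 1.1, 0.2]
grip_width: 0.0858
grasp_force: 0.0
```

```bash
python3 -m handwheel '[[0.0854,[-0.073,-0.079,0],[0,0,0]],[0.0854,[-0.073,-0.079,0],[0,0,0]],[0.0854,[-0.073,-0.079,0],[0,0,0]],[0.0854,[-0.073,-0.079,0],[0,0,0]]]'
python3 - <<'E'
from plant import get_obs,get_image
import cv2,numpy as np
print(get_obs()["joint_pos"])
d=get_image("wrist"); cv2.imwrite("pics/w1.png",d["img"][:,:,::-1]); np.savez("w1.npz",**d); print(d["T"].round(3))
E
```

```text
clock: 2.15
tool_pos: [0.5624, -0.2356, 0.2612]
ee_rot: [0.131, 0.991, 0.0, -0.001]
ft_force: [-0.1, -0.2, -0.1]
grip_width: 0.0856
grasp_force: 0.0
[-3.96911461e-01  4.01840149e-01  1.49422014e-01  1.32031364e+00
  3.94149916e-04 -1.33924691e-01]
[[ 0.26  -0.923 -0.283  0.49 ]
 [ 0.966  0.249  0.076 -0.216]
 [ 0.001 -0.293  0.956  0.404]
 [ 0.     0.     0.     1.   ]]
```

View pics/w1.png

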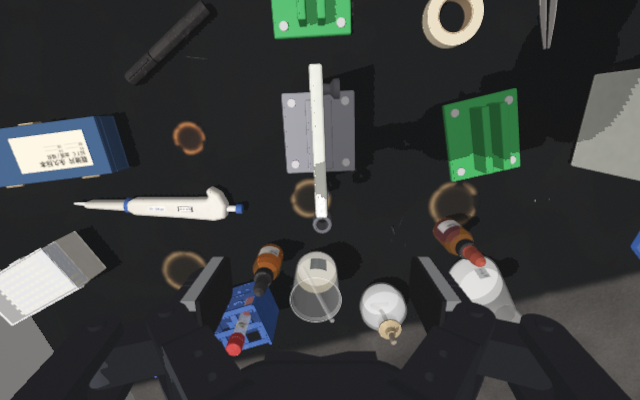

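The wrist view shows the door's top strip from (315,65) at the free end to (321,217), with the knuckle ring at (322,225) and the knob on the right at (335,88). The strip is nearly vertical in the image. I'll measure from it.

```bash
python3 - <<'E'
from m import *
from plant import get_obs
w=load("w1"); s,d=load("scene0"),load("side0")
x0,y0=300,55; k=4
g=w.img[y0:y0+185,x0:x0+45].astype(float)
rows=[]
for r in range(70,185,3):
    l=w.img[r,300:345].min(1).astype(int); dl=np.diff(l); a=np.argmax(dl[:24]); b=np.argmin(dl[8:26])+8
    rows.append((r,a+300.5,b+300.5))
rows=np.array(rows); print(rows[::4].tolist())
cen=(rows[:,1]+rows[:,2])/2; f=np.polyfit(rows[:,0],cen,1); res=cen-np.polyval(f,rows[:,0]); ok=abs(res)<1; f=np.polyfit(rows[ok,0],cen[ok],1); print(f,res.std(),ok.sum(),"width",np.median(rows[:,2]-rows[:,1]))
col=w.img[55:80,316].min(1); print("top end",list(col)); print("knuckle end",list(w.img[205:240,int(np.polyval(f,222))].min(1)))
e0=(np.polyval(f,65),65);e1=(np.polyval(f,217),217)
a,b=w.plane(e0,.158),w.plane(e1,.158); print(a,b,np.linalg.norm(a-b)); u=(a-b)[:2]; print("dir",np.degrees(np.arctan2(u[1],u[0])))
for p,sp,dp in ((e0,(374,157.5),(377.4,172.6)),(e1,(337,132.8),(352.4,145.4))): print("tri",[np.round(x,4) for x in tri((w,p),(s,sp),(d,dp))],"proj",s.proj(a if p is e0 else b))
o=get_obs(); print(o["tool_pos"],R.from_quat(o["ee_rot"]).as_matrix().round(4).tolist())
E
```

```text
[[70.0, 308.5, 321.5], [82.0, 308.5, 322.5], [94.0, 310.5, 322.5], [106.0, 310.5, 322.5], [118.0, 311.5, 323.5], [130.0, 311.5, 323.5], [142.0, 312.5, 324.5], [154.0, 313.5, 324.5], [166.0, 313.5, 325.5], [178.0, 313.5, 325.5]]
[4.46985447e-02 3.11956122e+02] 0.8987548145164439 38 width 12.0
top end [np.uint8(37), np.uint8(36), np.uint8(36), np.uint8(36), np.uint8(36), np.uint8(36), np.uint8(37), np.uint8(36), np.uint8(86), np.uint8(189), np.uint8(228), np.uint8(231), np.uint8(229), np.uint8(229), np.uint8(229), np.uint8(229), np.uint8(229), np.uint8(229), np.uint8(230), np.uint8(230), np.uint8(230), np.uint8(231), np.uint8(231), np.uint8(231), np.uint8(231)]
knuckle end [np.uint8(255), np.uint8(255), np.uint8(255), np.uint8(255), np.uint8(242), np.uint8(233), np.uint8(232), np.uint8(239), np.uint8(255), np.uint8(255), np.uint8(255), np.uint8(240), np.uint8(186), np.uint8(125), np.uint8(72), np.uint8(35), np.uint8(35), np.uint8(41), np.uint8(54), np.uint8(58), np.uint8(57), np.uint8(58), np.uint8(57), np.uint8(58), np.uint8(58), np.uint8(103), np.uint8(119), np.uint8(107), np.uint8(67), np.uint8(36), np.uint8(36), np.uint8(36), np.uint8(35), np.uint8(35), np.uint8(36)]
[ 0.45884332 -0.21119354  0.158     ] [ 0.57595393 -0.23734767  0.158     ] 0.11999555831166099
dir 167.4108103417206
tri [array([ 0.4561, -0.2126,  0.1582]), array([0.0031, 0.003 , 0.0004])] proj [371.36370736 157.54843171]
tri [array([ 0.5753, -0.2378,  0.1551]), array([0.0016, 0.003 , 0.0015])] proj [335.61451983 131.47790629]
[ 0.56235868 -0.23508819  0.26160682] [[-0.9658, 0.2592, -0.0012], [0.2592, 0.9658, 0.0009], [0.0014, 0.0005, -1.0]]
```

Measured height is 0.155–0.158 m, against 0.158 from the text. The door is 120 mm long and points along 167.4°. All consistent, so I'll grasp it.

```bash
python3 -m handwheel '[[0.06,[0.0435,-0.001,0.04],[0,0,-2.4]],[0.06,[0.0435,-0.001,0.07],[0,0,-2.4]],[0.06,[0.0435,-0.001,0.1],[0,0,-2.4]],[0.06,[0.0435,-0.001,0.12],[0,0,-2.4]],[0.06,[0.0435,-0.001,0.137],[0,0,-2.4]],[0.06,[0.0435,-0.001,0.137],[0,0,-2.4]],[0.0,[0.0435,-0.001,0.137],[0,0,-2.4]],[0.0,[0.0435,-0.001,0.137],[0,0,-2.4]],[0.0,[0.0435,-0.001,0.137],[0,0,-2.4]],[0.0,[0.0435,-0.001,0.137],[0,0,-2.4]],[0.0,[0.0435,-0.001,0.137],[0,0,-2.4]],[0.0,[0.0435,-0.001,0.137],[0,0,-2.4]]]' 80
```

```text
clock: 3.7
tool_pos: [0.5217, -0.2261, 0.1259]
ee_rot: [0.11, 0.994, -0.0, 0.001]
ft_force: [1.4, 0.1, 6.0]
grip_width: 0.0085
grasp_force: 78.9
```

```bash
python3 -m handwheel '[[0.0,[0,0,-0.01],[0,0,0]],[0.0,[0,0,-0.025],[0,0,0]],[0.0,[0,0,-0.045],[0,0,0]],[0.0,[0,0,-0.07],[0,0,0]],[0.0,[0,0,-0.1],[0,0,0]],[0.0,[0,0,-0.13],[0,0,0]],[0.0,[0,0,-0.15],[0,0,0]],[0.0,[0,0,-0.15],[0,0,0]],[0.0,[0,0,-0.15],[0,0,0]]]'
python3 - <<'E'
from plant import get_obs,get_image
from h import *
o=get_obs(); print(R.from_quat(o["ee_rot"]).as_matrix().round(4).tolist())
for n in ("scene","side","wrist"):
    d=get_image(n); np.savez(n+"2.npz",**d)
a,b,w=[load(n+"2") for n in ("scene","side","wrist")]
m=np.vstack([np.hstack([crop(a,270,60,100,80,4),crop(b,310,70,100,80,4)]),cv2.resize(w.img[100:300,200:440,::-1],(336,280)).copy() if 0 else np.hstack([crop(w,220,150,200,140,2),crop(w,220,10,200,140,2)])])
cv2.imwrite("pics/l.png",m)
E
```

```text
clock: 4.82
tool_pos: [0.5203, -0.2255, 0.2741]
ee_rot: [0.11, 0.994, 0.0, -0.001]
ft_force: [-0.2, -0.2, -3.5]
grip_width: 0.0086
grasp_force: 78.0
[[-0.9757, 0.2191, -0.0014], [0.2191, 0.9757, 0.0006], [0.0015, 0.0003, -1.0]]
```

View pics/l.png

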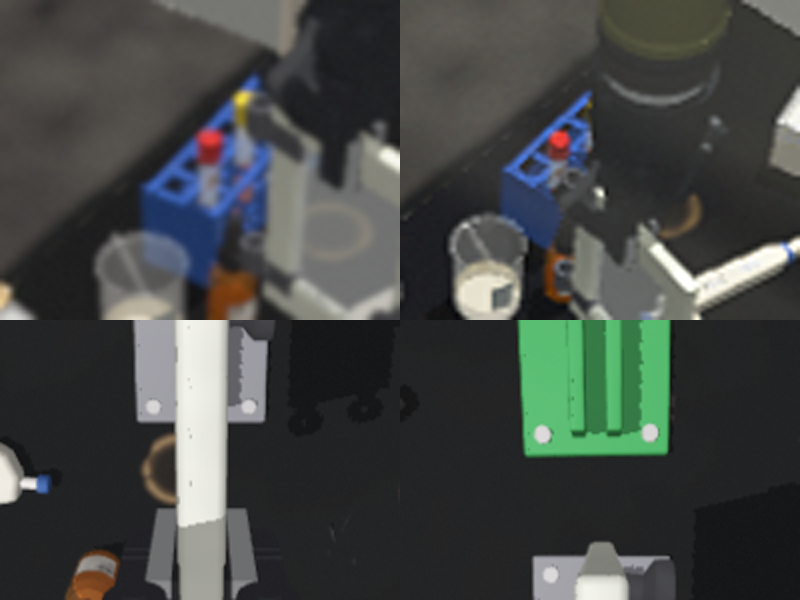

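The door is held upright and clear of the stand, with about 3.3 N of weight. The free end and knob point towards the robot. Next I'll carry it back and across.

```bash
python3 -m handwheel '[[0.0,[0.02,-0.005,0],[0,0,0]],[0.0,[0.05,-0.011,0],[0,0,0]],[0.0,[0.085,-0.018,0],[0,0,0]],[0.0,[0.11,-0.015,0],[0,0,0]],[0.0,[0.122,0.01,0],[0,0,0]],[0.0,[0.132,0.045,0],[0,0,0]],[0.0,[0.142,0.085,0],[0,0,0]],[0.0,[0.151,0.13,0],[0,0,0]],[0.0,[0.16,0.175,0],[0,0,0]],[0.0,[0.166,0.21,0],[0,0,0]],[0.0,[0.17,0.225,0],[0,0,0]],[0.0,[0.17,0.225,0],[0,0,0]]]'
python3 -m handwheel '[[0.0,[0.004,0.02,0],[0,0,0]],[0.0,[0.01,0.055,0],[0,0,0]],[0.0,[0.018,0.1,0],[0,0,0]],[0.0,[0.026,0.145,0],[0,0,0]],[0.0,[0.032,0.185,0],[0,0,0]],[0.0,[0.034,0.215,0],[0,0,0]],[0.0,[0.034,0.226,0],[0,0,0]],[0.0,[0.034,0.226,0],[0,0,0]],[0.0,[0.034,0.226,0],[0,0,0]]]'
```

```text
clock: 6.48
tool_pos: [0.4037, 0.0318, 0.2743]
ee_rot: [0.109, 0.994, -0.0, -0.001]
ft_force: [1.0, 0.2, -2.8]
grip_width: 0.009
grasp_force: 78.5
clock: 7.6
tool_pos: [0.4204, 0.2576, 0.2747]
ee_rot: [0.111, 0.994, -0.001, -0.0]
ft_force: [0.1, -1.1, -2.4]
grip_width: 0.0091
grasp_force: 78.8
```

```bash
python3 -m handwheel '[[0.0,[0,0.009,0.02],[0,0,0]],[0.0,[0,0.018,0.05],[0,0,0]],[0.0,[0,0.018,0.08],[0,0,0]],[0.0,[0,0.018,0.096],[0,0,0]],[0.0,[-0.02,0.018,0.096],[0,0,0]],[0.0,[-0.042,0.018,0.096],[0,0,0]],[0.0,[-0.042,0.018,0.096],[0,0,0]],[0.0,[-0.042,0.018,0.096],[0,0,0]]]'
python3 - <<'E'
from plant import get_obs,get_image
from h import *
for n in ("scene","side"):
    d=get_image(n); np.savez(n+"3.npz",**d)
a,b=load("scene3"),load("side3")
o=get_obs(); Rt=R.from_quat(o["ee_rot"]).as_matrix(); 
h=o["tool_pos"]+Rt@[-.0687,0,0]; z=o["tool_pos"][2]-.1179
print(o["tool_pos"],"hinge pred",h,"origin z",z)
for v in (a,b): print("knuckle top U/L",[v.proj([h[0],h[1],z+q]).round(1) for q in (.132,.032)],"pin tips",[v.proj([.5615,.2448,q]).round(1) for q in (.156,.056)])
cv2.imwrite("pics/p.png",np.hstack([crop(a,170,240,66,100,6),crop(b,205,220,66,100,6)]))
E
```

```text
clock: 8.6
tool_pos: [0.4661, 0.2668, 0.1794]
ee_rot: [0.111, 0.994, 0.0, 0.0]
ft_force: [0.1, -0.0, -3.2]
grip_width: 0.009
grasp_force: 78.8
[0.46533415 0.26707906 0.17919959] hinge pred [0.53236108 0.25200986 0.17919729] origin z 0.06129958569883087
knuckle top U/L [array([201.7, 285.6]), array([214. , 307.6])] pin tips [array([198.1, 282.7]), array([210.1, 303.8])]
knuckle top U/L [array([235.9, 259.8]), array([243.6, 272.5])] pin tips [array([233.9, 255.6]), array([241.5, 268.1])]
```

View pics/p.png

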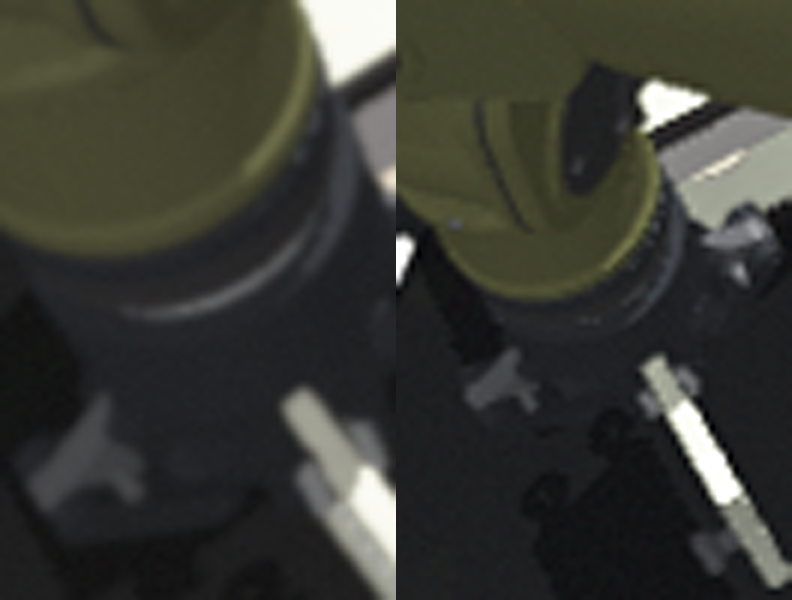

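The arm hides the hinge from both fixed cameras, so only the free half of the door is visible. I'll raise the door and measure the pin with the wrist camera instead. It uses the same camera geometry as the ring measurement, so the calibration error cancels.

```bash
python3 -m handwheel '[[0.0,[0,0,-0.03],[0,0,0]],[0.0,[0,0,-0.07],[0,0,0]],[0.0,[0,0,-0.11],[0,0,0]],[0.0,[0,-0.01,-0.14],[0,0,0]],[0.0,[-0.02,-0.03,-0.146],[0,0,0]],[0.0,[-0.05,-0.05,-0.146],[0,0,0]],[0.0,[-0.075,-0.06,-0.146],[0,0,0]],[0.0,[-0.085,-0.06,-0.146],[0,0,0]],[0.0,[-0.085,-0.06,-0.146],[0,0,0]],[0.0,[-0.085,-0.06,-0.146],[0,0,0]]]'
python3 - <<'E'
from plant import get_obs,get_image
from h import *
import json
d=get_image("wrist"); np.savez("w4.npz",**d); v=load("w4"); w=load("w1")
o=get_obs(); json.dump([list(map(float,o["tool_pos"])),list(map(float,o["ee_rot"]))],open("o4.json","w")); print(o["tool_pos"])
print("pin tips",[v.proj([.5615,.2448,q]).round(1) for q in (.156,.132,.056,.032)])
print("ring pred in w1",w.proj([.5887,-.2402,.14]))
p=v.proj([.5615,.2448,.156]); x,y=int(p[0])-33,int(p[1])-40
print(x,y)
cv2.imwrite("pics/w4.png",np.hstack([cv2.resize(v.img[:,:,::-1],(400,250)) if 0 else crop(v,x,y,66,80,6),crop(w,289,190,66,80,6)]))
E
```

```text
clock: 9.95
tool_pos: [0.5344, 0.1908, 0.3248]
ee_rot: [0.11, 0.994, 0.0, -0.0]
ft_force: [-0.4, 0.3, -2.6]
grip_width: 0.0088
grasp_force: 78.8
[0.53437493 0.19084527 0.32486504]
pin tips [array([374.7, 197.1]), array([371.1, 191.2]), array([362.3, 177. ]), array([360.2, 173.5])]
ring pred in w1 [322.14663287 223.69741752]
341 157
```

View pics/w4.png

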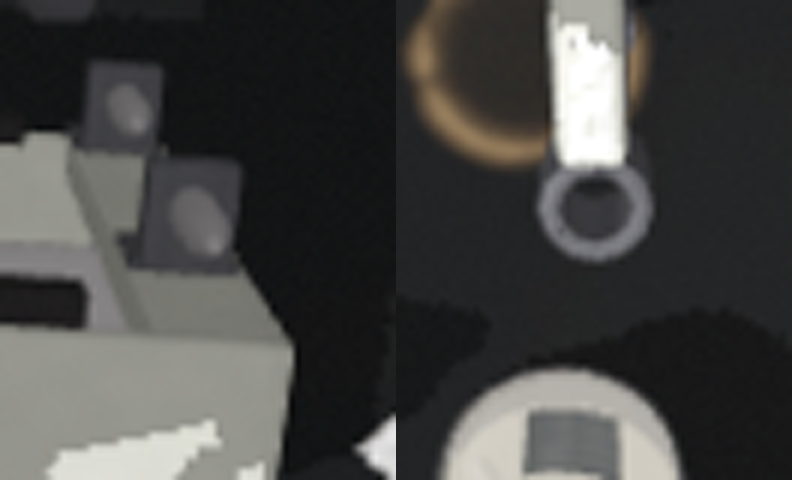

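The left crop (w4) shows both pins. The upper pin's tip is near (377,197) and the lower pin's tip near (364,179), about 2 px to the right of where the fixed cameras put them. The right crop (w1) shows the knuckle ring centred at (322.0,223.9), which matches the predicted (322.1,223.7). I'll refine the pin position numerically.

```bash
python3 - <<'E'
from h import *
v=load("w4"); w=load("w1"); g=v.img.mean(2).astype(int)
print("cols",list(range(362,384)))
for r in range(182,204): print(r,*g[r,362:384])
print("lower cols",list(range(354,370)))
for r in range(166,183): print(r,*g[r,354:370])
g=w.img.mean(2).astype(int); print("ring cols",list(range(309,336)))
for r in range(214,238): print(r,*g[r,309:336])
E
```

```text
cols [362, 363, 364, 365, 366, 367, 368, 369, 370, 371, 372, 373, 374, 375, 376, 377, 378, 379, 380, 381, 382, 383]
182 79 71 71 68 57 57 63 29 25 24 24 25 23 21 19 20 19 20 20 17 20 20
183 109 107 100 64 53 56 58 47 45 44 44 45 44 45 43 41 37 35 24 19 20 20
184 118 118 109 61 58 62 62 60 61 63 62 62 62 60 60 58 54 52 45 26 19 20
185 118 119 108 54 63 67 67 66 66 67 67 67 67 65 64 64 62 62 58 34 19 19
186 117 118 106 49 64 68 67 66 66 67 66 67 66 65 66 65 64 65 60 33 21 20
187 117 114 97 50 64 68 66 65 66 67 67 68 66 65 65 65 63 65 58 32 20 21
188 116 112 91 51 66 68 66 65 69 79 85 88 81 70 65 64 64 65 57 28 19 20
189 115 111 90 52 65 67 66 67 80 94 97 99 96 88 73 64 64 65 56 22 19 20
190 115 110 81 55 67 67 67 75 91 97 99 101 101 100 90 66 64 65 55 18 20 20
191 116 109 75 56 67 68 68 79 94 97 99 101 102 102 99 81 64 65 58 20 20 19
192 116 107 67 59 67 67 68 80 93 97 99 101 103 103 102 94 74 63 50 18 20 18
193 116 107 62 62 67 67 68 80 91 96 100 102 104 105 105 102 90 66 44 19 20 19
194 116 105 53 63 67 66 66 72 86 94 99 102 105 107 107 105 97 71 37 19 20 19
195 89 81 48 64 67 66 65 
[... 3292 characters left out ...]
6 35 35 35 36 47 79 111 121 119 114 112 105 100 111 118 124 127 119 98 59 36 38 37 37 38 36
231 36 35 35 36 35 35 45 75 104 123 125 124 121 119 124 125 123 115 88 59 37 37 37 36 37 37 37
232 35 36 35 35 35 36 35 42 65 89 95 107 109 119 115 97 91 73 50 36 37 36 37 37 38 37 37
233 35 36 36 36 36 35 36 37 37 45 50 67 68 77 73 54 50 36 37 37 36 37 37 38 36 37 37
234 35 36 35 35 35 36 36 36 36 35 36 37 36 36 36 37 37 37 36 37 37 37 37 38 38 37 37
235 36 35 35 37 35 35 35 36 35 35 37 36 36 36 37 37 37 36 37 37 37 37 36 37 36 38 37
236 36 35 35 35 35 36 35 36 35 35 37 35 36 37 37 37 36 37 36 37 37 37 37 37 37 37 37
237 36 36 37 36 36 35 35 36 37 36 36 37 35 38 37 37 36 37 37 36 37 36 37 38 37 37 36
```

```bash
python3 - <<'E'
from h import *
import json
v=load("w4"); w=load("w1"); tp,q=json.load(open("o4.json")); Rt=R.from_quat(q).as_matrix(); tp=np.array(tp)
pu,pl=v.plane((376.2,197.3),.156),v.plane((363.4,177.1),.056); ring=w.plane((321.8,223.8),.140)
print("pin",pu,pl,"ring",ring)
# strip in w4 : top plane height
zt=tp[2]-.1179+.150; g=v.img.min(2).astype(int)
rows=[]
for r in range(20,220,4):
    l=np.diff(g[r,295:350]); a=np.argmax(l[:30]); b=np.argmin(l[a+8:a+30])+a+8; rows.append((r,295.5+a,295.5+b))
rows=np.array(rows); ok=(rows[:,2]-rows[:,1]>8)&(rows[:,2]-rows[:,1]<24); c=(rows[:,1]+rows[:,2])/2; ok&=abs(c-np.median(c[ok]))<6
f=np.polyfit(rows[ok,0],c[ok],1); print(f,ok.sum(),"w",np.median((rows[:,2]-rows[:,1])[ok]))
cc=int(np.polyval(f,60)); print(list(map(int,g[0:120:4,cc])))
for r in (0,40,100,150,200): print(r,(Rt.T@(v.plane((np.polyval(f,r),r),zt)-tp)).round(4))
E
```

```text
pin [0.5621079  0.24629958 0.156     ] [0.56191252 0.2462114  0.056     ] ring [ 0.58871452 -0.24053683  0.14      ]
[-8.82560602e-04  3.09070958e+02] 10 w 12.5
[29, 28, 30, 30, 30, 31, 31, 30, 31, 31, 31, 31, 30, 31, 31, 31, 30, 29, 29, 30, 30, 31, 31, 30, 31, 30, 30, 30, 29, 30]
0 [ 0.1079 -0.0029 -0.032 ]
40 [ 0.0966 -0.0031 -0.032 ]
100 [ 0.078  -0.0033 -0.032 ]
150 [ 0.0608 -0.0035 -0.0321]
200 [ 0.0419 -0.0037 -0.0321]
```

```bash
python3 - <<'E'
from h import *
import json
v=load("wrist2"); g=v.img.min(2).astype(int)
w=load("w1")
from scipy.spatial.transform import Rotation as R
tp=np.array([.5203,-.2255,.2743]); Rt=np.array([[-0.9757,0.2191,0],[0.2191,0.9757,0],[0,0,-1.]])
zt=tp[2]-.1179+.150
rows=[]
for r in range(155,245,5):
    l=np.diff(g[r,295:350]); a=np.argmax(l[:28]); b=np.argmin(l[28:])+28; rows.append((r,295.5+a,295.5+b))
rows=np.array(rows); print(rows[::3].tolist()); f=np.polyfit(rows[:,0],(rows[:,1]+rows[:,2])/2,1)
print("free end col",list(map(int,g[110:160:2,320])))
for r in (135,180,240): print(r,(Rt.T@(v.plane((np.polyval(f,r),r),zt)-tp)).round(4))
for n,P in (("e0",w.plane((314.9,64),.158)),("e1",w.plane((321.66,217.3),.158)),("ring",w.plane((321.8,223.8),.140))):
    print(n,(Rt.T@(P-np.array([.5203,-.2255,.158]))).round(4))
E
```

```text
[[155.0, 307.5, 342.5], [170.0, 308.5, 333.5], [185.0, 307.5, 332.5], [200.0, 307.5, 332.5], [215.0, 307.5, 332.5], [230.0, 307.5, 332.5]]
free end col [34, 34, 35, 35, 35, 52, 126, 124, 123, 121, 121, 122, 120, 121, 184, 213, 227, 230, 231, 231, 231, 231, 230, 229, 229]
135 [ 0.0664  0.0014 -0.0321]
180 [ 0.0501  0.001  -0.0321]
240 [ 0.0259  0.0005 -0.0321]
e0 [0.0638 0.0006 0.    ]
e1 [-0.0572  0.0006  0.    ]
ring [-0.07    0.0003  0.018 ]
```

The pin is at (0.5620,0.2463), with the upper and lower tips agreeing to 0.2 mm. The hinge axis sits at tool x = −0.0698, y ≈ 0, consistent from both the ring and the free end. I'll retrace to the position short of the pins.

```bash
python3 -m handwheel '[[0.0,[0.02,0.005,0],[0,0,0]],[0.0,[0.05,0.02,0],[0,0,0]],[0.0,[0.075,0.045,0],[0,0,0]],[0.0,[0.085,0.06,0],[0,0,0]],[0.0,[0.085,0.06,0.03],[0,0,0]],[0.0,[0.085,0.06,0.07],[0,0,0]],[0.0,[0.085,0.06,0.11],[0,0,0]],[0.0,[0.085,0.06,0.14],[0,0,0]],[0.0,[0.085,0.06,0.146],[0,0,0]],[0.0,[0.085,0.06,0.146],[0,0,0]],[0.0,[0.085,0.06,0.146],[0,0,0]]]'
cat > d.py <<'E'
from plant import get_obs
from h import *
o=get_obs(); Rt=R.from_quat(o["ee_rot"]).as_matrix(); t=o["tool_pos"]
h=t+Rt@[-.0698,.0005,0]; e=np.array([.5620,.2463,0])-h; e[2]=0
print("tcp",t.round(4),"origin z",round(t[2]-.1179,4),"shift tool",(Rt.T@e).round(4),"f",np.round(o["ft_force"],1))
E
python3 d.py
```

```text
clock: 11.38
tool_pos: [0.4667, 0.268, 0.1805]
ee_rot: [0.11, 0.994, 0.001, 0.001]
ft_force: [-0.3, -0.5, -3.0]
grip_width: 0.0087
grasp_force: 78.7
tcp [0.4667 0.268  0.1805] origin z 0.0626 shift tool [-0.0279 -0.0008  0.0001] f [-0.3 -0.5 -3. ]
```

```bash
python3 -m handwheel '[[0.0,[-0.012,0,0],[0,0,0]],[0.0,[-0.023,0,0],[0,0,0]],[0.0,[-0.0288,0,0],[0,0,0]],[0.0,[-0.0288,0,0],[0,0,0]],[0.0,[-0.0288,0,0],[0,0,0]]]'; python3 d.py
python3 -m handwheel '[[0.0,[0,0,0],[0,0,0]]]'; python3 d.py;python3 -m handwheel '[[0.0,[0,0,0],[0,0,0]]]'; python3 d.py
```

```text
clock: 12.0
tool_pos: [0.4933, 0.2609, 0.1786]
ee_rot: [0.11, 0.994, -0.0, -0.0]
ft_force: [0.1, 0.3, -2.6]
grip_width: 0.0091
grasp_force: 78.8
tcp [0.4933 0.2609 0.1786] origin z 0.0607 shift tool [-0.0004  0.0003 -0.    ] f [ 0.1  0.3 -2.6]
clock: 12.12
tool_pos: [0.4933, 0.261, 0.1788]
ee_rot: [0.11, 0.994, -0.0, -0.0]
ft_force: [0.1, -1.0, -2.1]
grip_width: 0.0091
grasp_force: 78.8
tcp [0.4933 0.261  0.1788] origin z 0.0609 shift tool [-0.0005  0.0002 -0.    ] f [ 0.1 -1.  -2.1]
clock: 12.25
tool_pos: [0.4933, 0.2611, 0.1788]
ee_rot: [0.11, 0.994, -0.0, -0.0]
ft_force: [-0.4, 0.0, -2.7]
grip_width: 0.0092
grasp_force: 78.8
tcp [0.4933 0.2611 0.1788] origin z 0.0609 shift tool [-0.0004  0.0001 -0.    ] f [-0.4  0.  -2.7]
```

```bash
python3 -m handwheel '[[0.0,[-0.0004,0,0.008],[0,0,0]],[0.0,[-0.0004,0,0.015],[0,0,0]],[0.0,[-0.0004,0,0.019],[0,0,0]],[0.0,[-0.0004,0,0.022],[0,0,0]],[0.0,[-0.0004,0,0.025],[0,0,0]],[0.0,[-0.0004,0,0.025],[0,0,0]]]'; python3 d.py
```

```text
clock: 13.0
tool_pos: [0.4939, 0.2609, 0.1536]
ee_rot: [0.11, 0.994, -0.0, -0.0]
ft_force: [1.7, -0.3, -3.1]
grip_width: 0.0091
grasp_force: 78.8
tcp [0.4939 0.2609 0.1536] origin z 0.0357 shift tool [ 0.0002  0.0002 -0.    ] f [ 1.7 -0.3 -3.1]
```

It is 8 mm down over the tips with almost no side force, so I'll continue.

```bash
python3 -m handwheel '[[0.0,[0,0,0.003],[0,0,0]],[0.0,[0,0,0.006],[0,0,0]],[0.0,[0,0,0.009],[0,0,0]],[0.0,[0,0,0.012],[0,0,0]],[0.0,[0,0,0.014],[0,0,0]],[0.0,[0,0,0.014],[0,0,0]]]'; python3 d.py
```

```text
clock: 13.75
tool_pos: [0.4938, 0.2609, 0.1396]
ee_rot: [0.11, 0.994, -0.0, -0.0]
ft_force: [-0.5, 1.3, -3.3]
grip_width: 0.0092
grasp_force: 78.8
tcp [0.4938 0.2609 0.1396] origin z 0.0217 shift tool [ 0.0001  0.0002 -0.    ] f [-0.5  1.3 -3.3]
```

```bash
python3 -m handwheel '[[0.0,[0,0,0.001],[0,0,0]],[0.0,[0,0,0.0015],[0,0,0]],[0.0,[0,0,0.0015],[0,0,0]]]'; python3 -m handwheel '[[0.0,[0,0,0.0006],[0,0,0]],[0.0,[0,0,0.0006],[0,0,0]]]'; python3 d.py
```

```text
clock: 14.12
tool_pos: [0.494, 0.261, 0.1384]
ee_rot: [0.11, 0.994, 0.0, 0.0]
ft_force: [-0.9, -0.2, -2.3]
grip_width: 0.009
grasp_force: 78.8
clock: 14.38
tool_pos: [0.4941, 0.261, 0.1379]
ee_rot: [0.11, 0.994, 0.0, 0.0]
ft_force: [0.5, -0.3, -1.9]
grip_width: 0.009
grasp_force: 79.0
tcp [0.4941 0.261  0.1379] origin z 0.02 shift tool [ 0.0004  0.     -0.    ] f [ 0.5 -0.3 -1.9]
```

```bash
python3 -m handwheel '[[0.0,[0,0,0.0006],[0,0,0]],[0.0,[0,0,0.0006],[0,0,0]]]';  python3 -m handwheel '[[0.0,[0,0,0.0005],[0,0,0]],[0.0,[0,0,0.0005],[0,0,0]]]'; python3 d.py
```

```text
clock: 14.62
tool_pos: [0.4941, 0.2611, 0.1378]
ee_rot: [0.11, 0.994, 0.0, 0.0]
ft_force: [-2.4, -0.1, 2.8]
grip_width: 0.0088
grasp_force: 79.7
clock: 14.88
tool_pos: [0.4941, 0.2611, 0.1376]
ee_rot: [0.11, 0.994, 0.0, 0.0]
ft_force: [-3.1, -1.1, 6.5]
grip_width: 0.0086
grasp_force: 80.4
tcp [0.4941 0.2611 0.1376] origin z 0.0197 shift tool [ 0.0003 -0.0001 -0.    ] f [-3.1 -1.1  6.5]
```

The door rests on its brackets: the weight has come off the wrist, origin z is about 0.020, and it is still gripped. I'll release and lift clear.

```bash
python3 -m handwheel '[[0.04,[0,0,-0.0005],[0,0,0]],[0.04,[0,0,-0.0005],[0,0,0]],[0.04,[0,0,-0.0005],[0,0,0]],[0.04,[0,0,-0.0005],[0,0,0]],[0.04,[0,0,-0.02],[0,0,0]],[0.04,[0,0,-0.045],[0,0,0]],[0.04,[0,0,-0.065],[0,0,0]],[0.04,[0.012,0.025,-0.065],[0,0,0]],[0.0,[0.025,0.045,-0.065],[0,0,0]],[0.0,[0.025,0.045,-0.065],[0,0,0]],[0.0,[0.025,0.045,-0.065],[0,0,0]]]'
python3 - <<'E'
from plant import get_image
from h import *
for n in ("scene","side"): np.savez(n+"5.npz",**get_image(n))
d=get_image("wrist"); np.savez("w5.npz",**d); v=load("w5")
cv2.imwrite("pics/w5.png",v.img[:,:,::-1])
E
```

```text
clock: 16.25
tool_pos: [0.4794, 0.3099, 0.2014]
ee_rot: [0.11, 0.994, -0.0, -0.0]
ft_force: [-0.9, -0.3, -0.0]
grip_width: 0.0001
grasp_force: 0.0
```

View pics/w5.png

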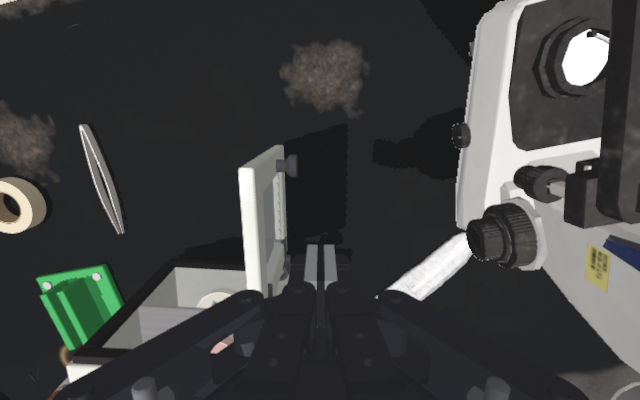

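The wrist view shows the door upright on its hinges: top strip from (285,150) to (245,290), knob to the right at (287,165), still about 90° open. The closed fingers at (320,260) are free on the outer side. I'll lower and push it shut gently along the arc.

```bash
python3 -m handwheel '[[0.0,[0,0,0.03],[0,0,0]],[0.0,[0,0,0.065],[0,0,0]],[0.0,[0,-0.012,0.065],[0,0,0]],[0.0,[0,-0.024,0.065],[0,0,0]],[0.0,[0.001,-0.035,0.065],[0,0,0]],[0.0,[0.002,-0.045,0.065],[0,0,0]],[0.0,[0.002,-0.056,0.065],[0,0,0]],[0.0,[-0.001,-0.067,0.065],[0,0,0]],[0.0,[-0.004,-0.078,0.065],[0,0,0]],[0.0,[-0.007,-0.088,0.065],[0,0,0]],[0.0,[-0.013,-0.098,0.065],[0,0,0]],[0.0,[-0.02,-0.108,0.065],[0,0,0]]]'; python3 d.py
```

```text
clock: 17.9
tool_pos: [0.4756, 0.1998, 0.1366]
ee_rot: [0.11, 0.994, -0.0, -0.0]
ft_force: [-0.7, 0.7, 0.5]
grip_width: -0.0002
grasp_force: 0.1
tcp [0.4756 0.1998 0.1366] origin z 0.0187 shift tool [-0.0043  0.0638 -0.    ] f [-0.7  0.7  0.5]
```

```bash
python3 -m handwheel '[[0.0,[-0.0085,-0.0085,0],[0,0,0]],[0.0,[-0.0185,-0.0165,0],[0,0,0]],[0.0,[-0.025,-0.02,0],[0,0,0]],[0.0,[-0.0315,-0.024,0],[0,0,0]],[0.0,[-0.038,-0.0265,0],[0,0,0]],[0.0,[-0.044,-0.0285,0],[0,0,0]],[0.0,[-0.0485,-0.03,0],[0,0,0]],[0.0,[-0.0485,-0.03,0],[0,0,0]]]'; python3 d.py
python3 - <<'E'
from plant import get_image
from h import *
for n in ("scene","side","wrist"):
    np.savez(n+"6.npz",**get_image(n))
v=load("wrist6"); g=v.img.min(2).astype(int)
# where would shut door's top corners be (centre line), cabinet frame yaw -15.9
H=np.array([.562,.2463]); 
for th in (254.1,250,246,242):
    u=np.array([np.cos(np.radians(th)),np.sin(np.radians(th))]); n=np.array([u[1],-u[0]])
    n=np.array([np.sin(np.radians(th)),-np.cos(np.radians(th))]) # outer
    print(th,"free top outer/inner corner",[v.proj([*(H+.135*u+s*n),.170]).round(1) for s in (.005,-.005)])
E
```

```text
clock: 18.9
tool_pos: [0.5164, 0.1606, 0.1366]
ee_rot: [0.11, 0.994, 0.0, 0.0]
ft_force: [0.1, 0.1, 0.7]
grip_width: -0.0004
grasp_force: 0.0
tcp [0.5164 0.1606 0.1366] origin z 0.0187 shift tool [ 0.0441  0.0931 -0.    ] f [0.1 0.1 0.7]
254.1 free top outer/inner corner [array([223.8, 324.5]), array([224.7, 343.5])]
250 free top outer/inner corner [array([224.7, 305.4]), array([223.8, 325.1])]
246 free top outer/inner corner [array([227.1, 286.2]), array([224.6, 306.5])]
242 free top outer/inner corner [array([231.3, 266.4]), array([226.9, 287.3])]
```

```bash
python3 - <<'E'
from h import *
v=load("wrist6"); g=v.img.min(2).astype(int)
for c in (222,228,235,245): print(c,list(zip(range(250,360,4),map(int,g[250:360:4,c]))))
E
python3 -m handwheel '[[0.0,[-0.001,0,0],[0,0,0]],[0.0,[-0.002,0,0],[0,0,0]],[0.0,[-0.002,0,0],[0,0,0]]]'
```

```text
222 [(250, 51), (254, 54), (258, 54), (262, 53), (266, 54), (270, 54), (274, 54), (278, 54), (282, 53), (286, 54), (290, 54), (294, 54), (298, 54), (302, 51), (306, 51), (310, 51), (314, 51), (318, 51), (322, 52), (326, 53), (330, 65), (334, 65), (338, 55), (342, 54), (346, 54), (350, 51), (354, 51), (358, 51)]
228 [(250, 52), (254, 52), (258, 53), (262, 54), (266, 54), (270, 54), (274, 54), (278, 54), (282, 54), (286, 54), (290, 53), (294, 54), (298, 51), (302, 51), (306, 52), (310, 52), (314, 52), (318, 51), (322, 51), (326, 65), (330, 67), (334, 56), (338, 54), (342, 119), (346, 51), (350, 51), (354, 51), (358, 51)]
235 [(250, 52), (254, 52), (258, 51), (262, 53), (266, 54), (270, 54), (274, 54), (278, 54), (282, 54), (286, 53), (290, 164), (294, 52), (298, 52), (302, 51), (306, 52), (310, 51), (314, 52), (318, 53), (322, 65), (326, 64), (330, 56), (334, 58), (338, 58), (342, 56), (346, 56), (350, 53), (354, 51), (358, 50)]
245 [(250, 52), (254, 53), (258, 52), (262, 52), (266, 52), (270, 163), (274, 163), (278, 162), (282, 163), (286, 161), (290, 79), (294, 52), (298, 51), (302, 61), (306, 52), (310, 51), (314, 65), (318, 65), (322, 56), (326, 62), (330, 61), (334, 61), (338, 62), (342, 62), (346, 94), (350, 98), (354, 97), (358, 51)]
clock: 19.42
tool_pos: [0.518, 0.1602, 0.1366]
ee_rot: [0.11, 0.994, -0.0, -0.0]
ft_force: [0.6, 0.1, -0.9]
grip_width: -0.0004
grasp_force: 0.1
```

```bash
for i in 1; do python3 -m handwheel '[[0.0,[-0.001,0,0],[0,0,0]],[0.0,[-0.0015,0,0],[0,0,0]],[0.0,[-0.0015,0,0],[0,0,0]]]' | grep -E 'tool_pos|ft'; python3 -m handwheel '[[0.0,[-0.0015,0,0],[0,0,0]],[0.0,[-0.0015,0,0],[0,0,0]]]'| grep -E 'tool_pos|ft'; done
```

```text
tool_pos: [0.5195, 0.1599, 0.1366]
ft_force: [0.3, 0.5, -0.2]
tool_pos: [0.5205, 0.1596, 0.1364]
ft_force: [-2.4, 0.6, -0.3]
```

```bash
python3 -m handwheel '[[0.0,[-0.0005,0,0],[0,0,0]],[0.0,[-0.001,0,0],[0,0,0]],[0.0,[-0.001,0,0],[0,0,0]]]' | grep -E 'tool_pos|ft';  python3 -m handwheel '[[0.0,[0.0,0,0],[0,0,0]],[0.0,[0.01,0,0],[0,0,0]],[0.0,[0.04,0,0],[0,0,0]],[0.0,[0.08,0,0],[0,0,0]],[0.0,[0.1,0,-0.03],[0,0,0]],[0.0,[0.1,0,-0.07],[0,0,0]],[0.0,[0.1,-0.06,-0.1],[0,0,0]],[0.0,[0.1,-0.12,-0.1],[0,0,0]],[0.0,[0.1,-0.18,-0.1],[0,0,0]],[0.0,[0.1,-0.24,-0.1],[0,0,0]],[0.0,[0.1,-0.3,-0.1],[0,0,0]],[0.0,[0.1,-0.3,-0.1],[0,0,0]]]'
python3 - <<'E'
from plant import get_image
from h import *
for n in ("scene","side"): np.savez(n+"7.npz",**get_image(n))
s0,s,d=load("scene0"),load("scene7"),load("side7")
for v in (s,d):
    x=v.img.min(2).astype(int)
    H=np.array([.5615,.2448])
    for th in (254.1,250,244):
        u=np.array([np.cos(np.radians(th)),np.sin(np.radians(th))]); n=np.array([np.sin(np.radians(th)),-np.cos(np.radians(th))])
        print(th,"free-end top outer/inner",[v.proj([*(H+.135*u+k*n),.170]).round(1) for k in (.005,-.005)],"mid",[v.proj([*(H+.075*u+k*n),.170]).round(1) for k in (.005,-.005)])
    a=v.proj([*(H+.075*u),.170]).round().astype(int) 
    p=v.proj([*(H+.12*np.array([np.cos(np.radians(254.1)),np.sin(np.radians(254.1))])),.17]); c=int(p[0]); print("col",c,[(r,int(x[r,c])) for r in range(int(p[1])-12,int(p[1])+22)])
    g=np.abs(v.img.astype(int)-load("scene0" if v is s else "side0").img).max(2); m=(g>60).astype(np.uint8)
    print("changed blobs",[st.tolist() for st in cv2.connectedComponentsWithStats(m)[2][1:] if st[4]>40])
E
```

```text
tool_pos: [0.5206, 0.1596, 0.1364]
ft_force: [-4.8, 0.8, 1.9]
clock: 21.92
tool_pos: [0.358, -0.1154, 0.2371]
ee_rot: [0.115, 0.993, -0.001, 0.001]
ft_force: [0.5, 0.6, -0.2]
grip_width: 0.0001
grasp_force: 0.0
254.1 free-end top outer/inner [array([260. , 240.8]), array([257.1, 237.3])] mid [array([233.3, 258.1]), array([230.5, 254.4])]
250 free-end top outer/inner [array([262.5, 244.3]), array([259.9, 240.6])] mid [array([234.6, 260.2]), array([232.1, 256.3])]
244 free-end top outer/inner [array([265.6, 249.9]), array([263.4, 245.9])] mid [array([236.1, 263.6]), array([234.1, 259.4])]
col 252 [(231, 246), (232, 251), (233, 250), (234, 247), (235, 241), (236, 221), (237, 159), (238, 92), (239, 54), (240, 52), (241, 96), (242, 175), (243, 227), (244, 239), (245, 241), (246, 236), (247, 195), (248, 145), (249, 128), (250, 125), (251, 125), (252, 124), (253, 126), (254, 129), (255, 133), (256, 136), (257, 138), (258, 142), (259, 143), (260, 146), (261, 148), (262, 149), (263, 151), (264, 150)]
changed blobs [[393, 0, 100, 108, 6677], [403, 102, 38, 36, 692], [388, 115, 19, 15, 100], [3
[... 591 characters left out ...]
222, 255), (223, 252), (224, 251), (225, 248), (226, 251), (227, 225), (228, 61), (229, 34), (230, 55), (231, 167), (232, 255), (233, 255), (234, 255), (235, 112), (236, 117), (237, 122), (238, 122), (239, 127), (240, 128), (241, 142), (242, 144), (243, 146), (244, 147), (245, 154), (246, 155), (247, 154), (248, 153), (249, 155), (250, 145), (251, 116), (252, 140), (253, 152)]
changed blobs [[422, 30, 45, 27, 215], [382, 46, 258, 211, 10264], [415, 117, 47, 30, 397], [381, 125, 42, 27, 265], [470, 129, 23, 19, 270], [348, 144, 31, 46, 521], [343, 176, 38, 25, 228], [237, 229, 47, 24, 249], [360, 238, 280, 162, 24424], [246, 249, 36, 23, 215], [432, 265, 67, 55, 538], [321, 380, 69, 20, 706]]
```

```bash
python3 - <<'E'
from plant import get_obs
from h import *
for n,cs in (("scene7",range(214,260,4)),("side7",range(244,278,3))):
    v=load(n); P=[];x=v.img.min(2).astype(int)
    for c in cs:
        p=v.plane((c,200),.17)
        # expected row along the shut line
        rows=np.arange(225,285); best=[r for r in rows if x[r,c]>185]
        # bright run after dark gap below the roof
        k=np.where(np.diff((x[225:285,c]>185).astype(int))==1)[0]
        if not len(k): continue
        a=k[-1]+226; b=a
        while x[b,c]>185: b+=1
        if b-a>9: continue
        P.append(v.plane((c,(a+b-1)/2),.17))
    P=np.array(P); Y=np.radians(-15.9); X=np.array([np.cos(Y),np.sin(Y)]); Yv=np.array([-np.sin(Y),np.cos(Y)])
    q=P[:,:2]-[.6099,.1666]; q=np.c_[q@X,q@Yv]*1000; f=np.polyfit(q[:,1],q[:,0],1); print(n,q.round(1).tolist(),"slope deg",np.degrees(np.arctan(f[0])).round(2))
o=get_obs(); print(o["tool_pos"],o["clock"])
E
```

```text
scene7 [[-69.1, 26.0], [-69.3, 17.7], [-69.5, 9.3], [-69.6, 0.8], [-97.3, 8.9], [-95.8, -0.5], [-69.2, -25.6], [-70.3, -33.8], [-69.6, -43.3], [-70.7, -51.6], [-69.9, -61.3], [-71.0, -69.8]] slope deg -5.1
side7 [[-68.4, 30.2], [-68.6, 21.7], [-68.7, 13.1], [-68.8, 4.5], [-69.0, -4.1], [-85.8, -4.9], [-69.2, -21.5], [-69.4, -30.2], [-69.5, -39.0], [-69.6, -47.8], [-69.8, -56.6], [-69.9, -65.5]] slope deg -0.15
[ 0.35875054 -0.11207034  0.23693   ] 22.025
```

Both views put the door line at cabinet x = −68 to −71 mm along its whole length, where shut is −68. So it is shut to within about 2 mm, and the robot is clear.

```bash
python3 -c "
from plant import job_done
print(job_done())"
```

```text
the job is handed in; nothing more can be done
None
```

The door hangs on both pins and measured shut to about 2 mm, the bystanders look undisturbed, the robot is clear, and the job is handed in at about 22 s with no verdict returned.

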